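# Lock the board shuttle with the sprung index knob

### The arm

A 7-joint arm with a two-finger parallel gripper is mounted at the origin on a cart in front of the work surface, level with it; the furniture and walls round the work are solid. World frame = base frame: x ahead of the robot, y to its left, z up, the work surface at z = 0. Lengths are in m, angles in rad, forces in N, time in s.
With the tool pointing down it reaches from about 0.425 to 1.025 m from the base axis. Payload 3.6 kg.
Tool frame: the origin (TCP) lies on the centre line of the jaws, within the pads' length; the fingertips stand 17 mm ahead of it and the grasp point (between the pads) lies 2 mm behind it; z points along the fingers, y is the line along which they close (so a half turn about z gives the same grasp; the last joint's range is limited). The gripper opens to 85 mm and grips with 20 to 120 N. Pads are 22 mm wide; open, the fingers measure 114 mm over their backs; the gripper's body (76 mm by 85 mm) begins 54 mm behind the grasp point. The pads swing forward as they close: fully open they stand 13 mm farther back than shut.
Start: joints at [-1.371, 0.591, 0.048, 1.609, -0.033, 0.943, -0.034], TCP at [0.209, 0.694, 0.223] pointing down, gripper open.
Joint ranges: [-2.69, 2.69], [-0.47, 2.24], [-1.27, 1.36], [0.19, 2.51], [-1.53, 4.68], [0.08, 2.07], [-3.09, 3.09]. Speed limits (rad/s): [2.57, 2.57, 3.14, 3.14, 3.14, 3.14, 3.14].

### API

Orientations are given as a unit quaternion [x, y, z, w].
In Python, from rig import * gives the robot as it stands.
- The arm moves only by the shell command python3 -m pendant 'ROWS'. ROWS is JSON, a list of rows, each a list of 7 numbers: the turn, a rotation vector about the tool's x, y, z in rad, then the shift along the tool's x, y, z in mm, then the closure, from 0 (fully open) to 1 (shut). A call has 1 to 20 rows; each row shifts and turns the commanded pose from where the row before left it, along the tool's axes as they then stand; what a row does not reach is not made up. A row lasts 1/10 s, in which the tool goes at most 50 mm and 8.59 degrees, less where a joint would pass 70% of its speed; a pose out of reach is approached as far as the arm can. A call is refused whole if a number of a shift passes 50 or a number of a turn 0.15, either way. A call with a gripper value outside its range is refused whole. The fingers move at their own pace and stop on an object; the grip force is fixed at half the most. Time passes only in rows, so rows that do not move let the fingers close. It gives the time, the measured TCP pose, the force, the opening and the grip force at its end, in the units of the state.
- get_state(): the state, without advancing time (a new reading comes with each control period).
- read_camera(name): name is "side" or "top" or "wrist"; returns a dict with "pixels" (480x640x3 uint8, red, green, blue), "depth" (480x640 float32, m along the optical axis (not along the pixel's ray), 0 where there is no reading), "fx", "fy", "cx", "cy" (pixels), "rvec" (rotation vector, rad) and "tvec" (3), from world to camera coordinates, as OpenCV has them; the wrist camera has in their place "mount" (4x4, takes a point from camera to tool coordinates, whose origin is the TCP and whose axes are the flange's). Camera axes: x right, y down, z forward; pixel columns grow to the right and rows downward; lengths in m; the calibration is good to about 2 mm. The wrist camera is an equidistant fisheye: a pixel r from the principal point sees the ray r / f radians off the axis. A picture is of the moment at which its call begins: read the wrist's pose just before it.
- sign_off(): hands the job in; it is judged then, once.
Trained networks look in a picture, given as the dict that the camera call returned (one of the last four; its "shot" number tells which), for a name from the list of things; names that differ only in an ending like _2 or _b are one class to them, and where a whole thing is asked for, a point or a joint stands for the part that bears it (a point fixed in the world has none). Each returns a list of dicts, best first, with "score" (0 to 1); they miss things now and then, are a little off and sometimes report something else, mostly with a low value. They report only what shows in the picture. A call takes as long as a camera call.
- outline_of(query, picture): "region" (480x640 bool, what is visible of it) and "bbox" ([centre column, centre row, width, height] in pixels, round what is visible of it).
The state is a dict: "clock": time; "joint_pos": joint angles; "joint_velocities": joint speeds; "effort": joint torques, N m; "position": TCP position; "tool_rot": TCP orientation; "contact_force": force on the tool from outside, world axes, zero at the start; "torque": the same for the moment, N m; "gripper_width": opening from 0.0 (shut) to 1.0 (fully open); "grasp_force": force on a finger pad.
Only numpy, scipy, OpenCV 4.12 (cv2) and the standard library are available. Lean on these libraries where they do the work, as an engineer would, in place of code of your own. Each camera call takes 0.05 s, during which the arm holds its last target. There are 200 camera calls.

### The job

The board shuttle on the slide has to be locked in its station by the sprung index knob on the bracket. Leave the shuttle where it is at first: pull the winged knob up out of its shallow rest notch, turn it clockwise until its wings lie in line with the slide, and let it spring down into the deep notch, so that its pin rests on the steel strip of the shuttle. Then slide the shuttle gently along, towards and under the bracket, feeling for the place where the pin snaps down into the strip's hole, without ramming the hole's edge hard against the pin, and let go; leave the loose batteries, snips and cup nearby alone.

Things in the scene. Friction and masses are not known exactly. Their poses are not given: they have to be found in the camera images.
- base: Fixed aluminium slide base with dark guide strips, 56 x 356 x 22 mm. Its y axis runs along the slide, z is up; the origin is on the desk, on the slide's centre line, 204 mm from the -y end and 152 mm from the +y end. The shuttle's bar (34 mm wide) runs on it, carrying a flat steel strip 22 mm wide, its top 26 mm above the desk, with one 10 mm hole.
- bracket: Fixed aluminium bridge over the slide, 80 mm across it, 30 mm along it, top 50 mm above the desk, carrying a notched steel collar (37 mm diameter, from 50 to 70 mm high) and the sprung knob in its middle. Origin on the desk on the knob's upright axis; axes parallel to the base's. It is clamped somewhere within 3 mm of the base's origin along the slide.
- knob_grip (a point): The centre of the knob's wing grip, on the knob's axis. The wing is a black upright slab 13 mm thick, 46 mm long, 36 mm high (18 mm above and below this point), on a round disc 41 mm wide whose top is 20 mm below it. The point's y axis runs along the wing, its x axis across it, z up. It stands 100 mm above the desk with the pin fully down, more by the value of joint plunger.
- knob (a joint): Turn of the knob in rad, seen from above anticlockwise positive: 0 with the wing in line with the slide (deep notch), about 1.23 in the shallow rest notch. Each notch has about 0.06 rad of play. The knob turns freely from -0.10 to 1.40 only while it is pulled up clear of the collar.
- plunger (a joint): Height of knob and pin above fully down, in m: 0 pin fully in the hole; 0.008 pin resting on top of the strip with the knob held in the deep notch; 0.010 in the shallow rest notch; from 0.014 the cross pin is clear of the collar; upper stop 0.0175. A spring pulls it down with about 6 N at 0 and 9.5 N at the top (plus about 1 N of weight).
- shuttle (a joint): Travel of the shuttle along the base's +y axis, m, range -0.070 to 0.034; starts at -0.066 to -0.056 and must go 28 to 94 mm towards +y. The strip with the hole is clamped at an unmeasured place that differs each time: the pin rides on it and drops 8 mm where the hole (10 mm; pin 8 mm, round-nosed) passes, then stops the shuttle hard both ways. Drag 2 to 4 N.
- post_grip (a point): On the axis of the shuttle's black upright round post, 20 mm diameter, standing 28 to 93 mm above the desk; the point is 70 mm above the desk. The hole lies 87 to 137 mm from it towards +y along the slide. Between them a small circuit board (45 mm along the slide, 62 mm across, up to 44 mm above the desk, near edge 22 mm from the post's side) is screwed on.
- cell_1: Loose red and silver battery, 15 x 50 x 15 mm, bystander; origin at the underside.
- cell_2: Loose red and silver battery, 15 x 50 x 15 mm, bystander; origin at the underside.
- snips: Loose blue-handled side cutters lying flat, 41 x 122 x 10 mm, bystander; origin at the underside.
- white_pot: Loose white cup with a dark band, 65 mm wide, 66 mm high, bystander; origin at the underside.

How it is judged:
On the way, in this order (a step that is already met when the one before it is completed fails the run):
1. the knob is turned in line with the slide and sits in the deep notch with its pin resting on the strip, the shuttle not yet at its station (value of joint knob below 0.12 rad and value of joint plunger between 0.006 and 0.0095 m), for 0.1 s.
2. the pin has snapped down into the hole of the strip (value of joint plunger below 0.002 m), for 0.2 s.
At the end, for the whole second after the job is handed in: The pin is down in the strip's hole (plunger below 2 mm), the wing in line with the slide within 0.12 rad, the shuttle locked at rest in its station (value of joint plunger below 0.002 m and value of joint knob between -0.12 and 0.12 rad and velocity of joint shuttle between -0.005 and 0.005 m/s); the robot touches nothing.
It fails at once if the strip is rammed against the pin (more than 17 N between shuttle and pin) (contact force between base and bracket above 17 N).
It fails at once if a bystander is moved more than 15 mm (distance of any of cell_1, cell_2, snips, white_pot from where it was at the start of the episode above 0.015 m).
It also fails if it takes over 58 s, if anything falls off the work surface, if the arm or the gripper's body presses on something with over 40 N, if the wrist force passes 120 N, or if a joint passes its speed limit or range.

## Working session

There is one attempt and no reset: what is moved stays moved. The work goes in short steps, Python scripts to look and compute and a shell command to move; the robot and the scene stay as the last step left them, time stands still between calls to the robot, and variables do not carry over. Pictures are saved under pics/ and viewed, at most 10 in all, crops included, and the job is handed in when it is done.

```bash
ls; mkdir -p pics
cat > h.py <<'E'
from rig import *
import numpy as np, cv2
from scipy.spatial.transform import Rotation as R
def pts(p,mask):
    v,u=np.nonzero(mask&(p["depth"]>0)); z=p["depth"][v,u]
    c=np.c_[(u-p["cx"])/p["fx"]*z,(v-p["cy"])/p["fy"]*z,z]
    M=R.from_rotvec(np.ravel(p["rvec"])).as_matrix()
    return (c-np.ravel(p["tvec"]))@M
def save(p,n): cv2.imwrite("pics/"+n,p["pixels"][:,:,::-1])
E
python3 - <<'E'
from h import *
s=get_state(); print(s)
for cam in ["top","side"]:
    p=read_camera(cam); save(p,cam+"0.png")
    for q in ["knob_grip","post_grip","bracket","base","white_pot","snips","cell_1"]:
        for o in outline_of(q,p)[:2]:
            P=pts(p,o["region"])
            if len(P): print(cam,q,round(o["score"],2),np.round(o["bbox"]),np.median(P,0).round(3),P.min(0).round(3),P.max(0).round(3))
            if q in("knob_grip","post_grip","base") and len(P):
                h=P[P[:,2]>np.percentile(P[:,2],95)-0.006]; 
                if q=="base": h=P
                (c,wh,a)=cv2.minAreaRect(h[:,:2].astype(np.float32)); print("   top",len(h),h.mean(0).round(4),np.round(c,4),np.round(wh,4),a)
E
```

```text
pics
{'clock': 0.0, 'joint_pos': array([-1.37148302,  0.59212166,  0.04831606,  1.60988232, -0.03332121,
        0.94267583, -0.03365742]), 'joint_velocities': array([-1.06464440e-03,  4.71384625e-04, -4.02530058e-04,  6.90228075e-05,
       -1.09701678e-03,  6.06694162e-04,  1.92405547e-04]), 'effort': array([ 5.46245410e-04, -5.48687875e+01,  1.54598605e+00, -1.98133028e+01,
        9.29002825e-03,  8.68192466e-03,  3.06976055e-06]), 'position': array([0.20901845, 0.69330512, 0.22151708]), 'tool_rot': array([ 1.45836820e-01,  9.89308001e-01, -1.13586940e-03, -1.06295180e-04]), 'contact_force': array([-0.22756506,  0.21334531,  0.25486299]), 'torque': array([ 0.00421346, -0.02395709,  0.04557285]), 'grasp_force': 0.0, 'gripper_width': 1.005955930183115}
top knob_grip 0.68 [384. 276.  23.  26.] [0.488 0.049 0.106] [0.467 0.016 0.025] [0.51  0.065 0.129]
   top 219 [0.4887 0.0463 0.1245] [0.4889 0.0461] [0.0131 0.0462] 62.799564361572266
top knob_grip 0.48 [258. 251.  64.  31.] [0.529 0.268 0.008] [ 0.518  0.209 -0.002] [0.564 0.332 0.013]
   top 484 [0.5342 0.2679 0.0082] [0.5365 0.2
[... 1328 characters left out ...]
ket 0.59 [283. 294.  62.  85.] [0.487 0.037 0.067] [ 0.448  0.024 -0.001] [0.546 0.245 0.126]
side base 0.69 [293. 354.  65. 160.] [ 0.462 -0.124  0.022] [ 0.429 -0.162 -0.001] [0.52  0.194 0.095]
   top 5551 [ 0.4648 -0.0849  0.0293] [0.4853 0.0156] [0.3534 0.0585] 80.7583999633789
side white_pot 0.74 [328. 220.  32.  42.] [0.668 0.382 0.043] [ 0.64  0.37 -0.  ] [0.771 0.587 0.068]
side white_pot 0.66 [340. 340.  22.  29.] [ 0.552 -0.016  0.012] [ 0.534 -0.03  -0.001] [0.577 0.01  0.016]
side cell_1 0.62 [340. 340.  25.  29.] [ 0.553 -0.016  0.012] [ 0.534 -0.03  -0.001] [0.577 0.008 0.016]
side cell_1 0.51 [330. 308.  18.  20.] [0.565 0.071 0.012] [ 0.558  0.054 -0.   ] [0.577 0.112 0.016]
```

```bash
cat >> h.py <<'E'
def go(target,ydeg,s=None):
    "print rotvec to apply and the shift (mm) in the tool axes after that turn (and before)"
    s=s or get_state(); T=R.from_quat(s["tool_rot"]); a=np.radians(ydeg)
    y=np.array([np.cos(a),np.sin(a),0]); z=np.array([0,0,-1.]); G=R.from_matrix(np.c_[np.cross(y,z),y,z])
    d=np.array(target)-s["position"]
    print("t",round(s["clock"],2),"pos",s["position"].round(4),"rot",(T.inv()*G).as_rotvec().round(4),"shift after turn",(G.inv().apply(d)*1e3).round(1),"before",(T.inv().apply(d)*1e3).round(1),"F",s["contact_force"].round(2))
E
python3 -c "
from h import *
go([.4885,.0445,.20],61.7)"
```

```text
t 0.8 pos [0.2092 0.6942 0.2227] rot [1.000e-04 0.000e+00 2.011e-01] shift after turn [-553.9 -439.6   22.7] before [-454.9 -541.4   22.7] F [-0.52 -0.62 -0.68]
```

View pics/top0.png

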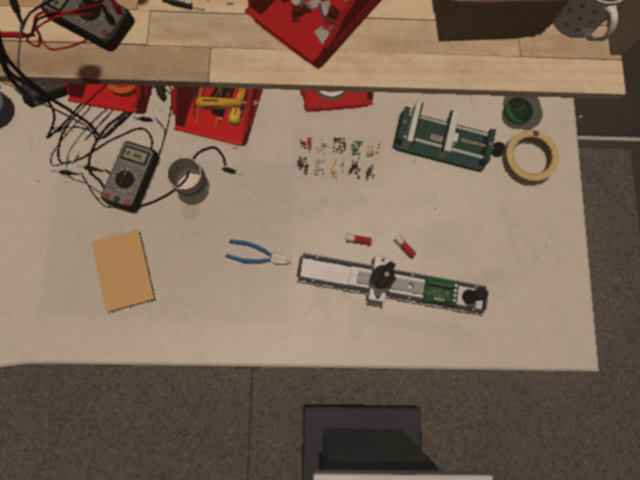

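The top view shows the slide centred near (390,283), the knob at (382,275), the post at (475,297) and the strip's hole near (411,286). The cells lie behind at (358,240) and (404,246), clear of the path.

```bash
python3 -m pendant '[[0,0,0.1,0,0,0,0],[0,0,0.1,0,0,0,0],[0,0,0,-31,-24,1,0],[0,0,0,-31,-24,1,0],[0,0,0,-31,-24,1,0],[0,0,0,-31,-25,1,0],[0,0,0,-31,-25,1,0],[0,0,0,-31,-25,1,0],[0,0,0,-31,-25,2,0],[0,0,0,-31,-25,2,0],[0,0,0,-31,-25,2,0],[0,0,0,-31,-25,2,0],[0,0,0,-31,-25,2,0],[0,0,0,-31,-25,2,0],[0,0,0,-31,-25,1,0],[0,0,0,-31,-24,1,0],[0,0,0,-30,-24,1,0],[0,0,0,-28,-22,0,0],[0,0,0,0,0,0,0],[0,0,0,0,0,0,0]]'
cat >> h.py <<'E'
def wpts(s,p,mask):
    v,u=np.nonzero(mask&(p["depth"]>0)); z=p["depth"][v,u]
    x=(u-p["cx"])/p["fx"]; y=(v-p["cy"])/p["fy"]; r=np.hypot(x,y)+1e-9; k=np.tan(r)/r
    c=np.c_[x*k*z,y*k*z,z,np.ones_like(z)]@np.array(p["mount"]).T
    return R.from_quat(s["tool_rot"]).apply(c[:,:3])+s["position"]
E
python3 - <<'E'
from h import *
s=get_state(); p=read_camera("wrist"); save(p,"w1.png")
for q in ["knob_grip","bracket"]:
  for o in outline_of(q,p)[:2]:
    P=wpts(s,p,o["region"]); h=P[(P[:,2]>.118)&(P[:,2]<.14)]
    print(q,o["score"],o["bbox"],P.min(0),P.max(0),len(h))
    if len(h)>20:print(h.mean(0),cv2.minAreaRect(h[:,:2].astype(np.float32)))
go([.4885,.0445,.20],61.7)
E
```

```text
clock: 2.8
position: [0.4577, 0.1154, 0.2019]
tool_rot: [0.245, 0.969, 0.0, 0.0]
contact_force: [-0.5, 0.5, 0.1]
gripper_width: 1.0
grasp_force: 0.0
knob_grip 0.72 [258.9, 308.8, 45.0, 68.8] [ 0.46410764 -0.01880401 -0.00091663] [0.54793947 0.06762283 0.12810135] 1043
[0.48418721 0.04939578 0.12488841] ((0.48632490634918213, 0.04745885729789734), (0.0135349715128541, 0.04675564169883728), 62.44780349731445)
bracket 0.8 [268.9, 285.2, 61.9, 125.4] [ 4.44714832e-01 -3.24571844e-02  3.38648382e-04] [0.57374341 0.06885445 0.12810135] 1053
[0.48438388 0.04927514 0.12488338] ((0.48646867275238037, 0.047383829951286316), (0.0135349715128541, 0.04708005115389824), 62.44780349731445)
bracket 0.25 [612.0, 258.8, 55.9, 64.8] [ 0.63748042  0.37281549 -0.00149116] [0.77367207 0.47981604 0.06882157] 0
t 2.95 pos [0.4569 0.1175 0.2017] rot [ 0.0005 -0.0004  0.0037] shift after turn [-62.5 -49.3   1.7] before [-62.3 -49.5   1.7] F [ 0.11 -0.19 -0.16]
```

```bash
python3 -m pendant '[[0,0,0,-20,-16,1,0],[0,0,0,-20,-16,1,0],[0,0,0,-20,-16,0,0],[0,0,0,0,0,0,0],[0,0,0,0,0,0,0]]'
python3 - <<'E'
from h import *
s=get_state(); p=read_camera("wrist"); save(p,"w2.png")
for q in ["knob_grip"]:
  for o in outline_of(q,p)[:2]:
    P=wpts(s,p,o["region"]); h=P[(P[:,2]>.118)&(P[:,2]<.14)]
    print(q,o["score"],o["bbox"],P.min(0),P.max(0),len(h))
    if len(h)>20:print(h.mean(0),cv2.minAreaRect(h[:,:2].astype(np.float32)))
go([.487,.0465,.112],61.7)
E
```

```text
clock: 3.45
position: [0.4872, 0.0464, 0.1996]
tool_rot: [0.243, 0.97, 0.0, -0.0]
contact_force: [-0.1, 0.7, 0.4]
gripper_width: 1.001
grasp_force: 0.0
knob_grip 0.89 [318.6, 236.4, 53.0, 72.4] [ 0.46441077  0.00453312 -0.00080859] [0.55366453 0.06735588 0.12805449] 1283
[0.4847347  0.0481267  0.12540654] ((0.48620882630348206, 0.047207050025463104), (0.012352637946605682, 0.044968247413635254), 62.25605010986328)
knob_grip 0.29 [295.9, 217.6, 351.5, 180.5] [ 0.42666859 -0.20880631 -0.0005518 ] [0.53604566 0.20211911 0.09587063] 0
t 3.55 pos [0.4869 0.0472 0.1996] rot [ 0.0003 -0.0009  0.0041] shift after turn [-0.5 -0.5 87.6] before [-0.5 -0.6 87.6] F [-1.18  0.66 -0.46]
```

View pics/w2.png

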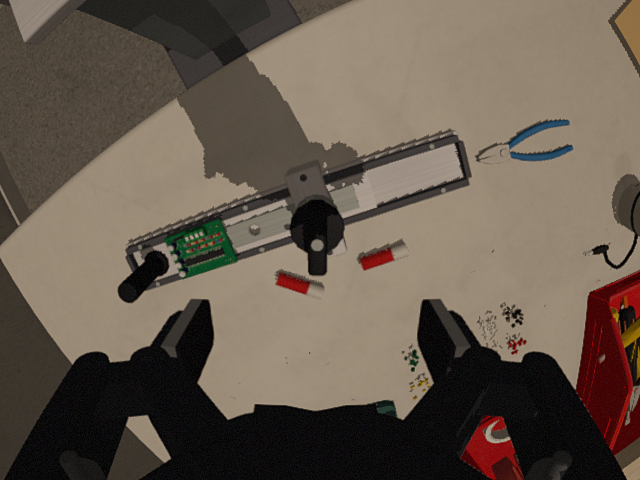

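The wrist view shows the wing upright at (318,250), between the open fingers. The hole in the strip shows at (255,230) and the post at (145,275). The alignment is good, so I'll descend.

```bash
python3 -m pendant '[[0,0,0,-1,0,20,0.2],[0,0,0,0,0,25,0.3],[0,0,0,0,0,25,0.4],[0,0,0,0,0,17,0.4],[0,0,0,0,0,0,0.5],[0,0,0,0,0,0,0.6],[0,0,0,0,0,0,0.8],[0,0,0,0,0,0,1],[0,0,0,0,0,0,1],[0,0,0,0,0,0,1],[0,0,0,0,0,0,1]]'; python3 -c "
from h import *
go([.487,.0465,.112],61.7)"
```

```text
clock: 4.65
position: [0.4895, 0.0459, 0.1139]
tool_rot: [0.244, 0.97, 0.001, 0.001]
contact_force: [-1.0, 3.1, 7.4]
gripper_width: 0.11
grasp_force: 59.1
t 4.65 pos [0.4895 0.0459 0.1139] rot [0.0025 0.0017 0.0019] shift after turn [ 2.5 -0.7  1.9] before [ 2.5 -0.7  1.9] F [-1.04  3.11  7.36]
```

```bash
python3 -m pendant '[[0,0,0,0,0,-2,1],[0,0,0,0,0,-2,1],[0,0,0,0,0,-2,1],[0,0,0,0,0,0,1],[0,0,0,0,0,0,1]]'; python3 -c "
from h import *
go([.487,.0465,.112],61.7)"
```

```text
clock: 5.15
position: [0.4887, 0.0453, 0.1186]
tool_rot: [0.244, 0.97, 0.0, 0.0]
contact_force: [3.1, 4.4, -9.4]
gripper_width: 0.114
grasp_force: 58.6
t 5.15 pos [0.4887 0.0453 0.1186] rot [0.0006 0.0004 0.0015] shift after turn [2.  0.2 6.6] before [2.  0.2 6.6] F [ 3.15  4.36 -9.36]
```

```bash
python3 -m pendant '[[0,0,0,0,0,-1,1],[0,0,0.08,0,0,0,1],[0,0,0.124,0,0,0,1],[0,0,0.124,0,0,0,1],[0,0,0.124,0,0,0,1],[0,0,0.124,0,0,0,1],[0,0,0.124,0,0,0,1],[0,0,0.124,0,0,0,1],[0,0,0.124,0,0,0,1],[0,0,0.124,0,0,0,1],[0,0,0.1,0,0,0,1],[0,0,0.06,0,0,0,1],[0,0,0,0,0,0,1],[0,0,0,0,0,0,1]]'; python3 -c "
from h import *
s=get_state();print(s['torque'],s['joint_pos'])
go([.487,.0465,.112],-9)"
```

```text
clock: 6.55
position: [0.4881, 0.0452, 0.1196]
tool_rot: [0.759, 0.651, -0.0, -0.0]
contact_force: [2.9, 2.6, -9.8]
gripper_width: 0.107
grasp_force: 58.6
[ 0.69047869 -0.68303326 -0.05013184] [-0.5587816   0.51734049  0.50632694  2.22647274 -0.51372668  0.51078737
  0.19520824]
t 6.55 pos [0.4881 0.0452 0.1196] rot [-0.0007 -0.0002  0.0044] shift after turn [ 1.2 -1.3  7.6] before [ 1.2 -1.3  7.6] F [ 2.92  2.64 -9.79]
```

```bash
python3 -m pendant '[[0,0,0,0,0,2,1],[0,0,0,0,0,2,1],[0,0,0,0,0,2,1],[0,0,0,0,0,1.5,1],[0,0,0,0,0,0,1],[0,0,0,0,0,0,1]]'; python3 -c "
from h import *
s=get_state();print(s['torque'])
go([.487,.0465,.112],-9)"
```

```text
clock: 7.15
position: [0.4887, 0.0455, 0.1122]
tool_rot: [0.759, 0.651, 0.001, -0.0]
contact_force: [3.0, 5.1, -5.2]
gripper_width: 0.11
grasp_force: 59.4
[ 1.12547474 -0.64249687 -0.11570376]
t 7.15 pos [0.4887 0.0455 0.1122] rot [ 0.0004 -0.001   0.0031] shift after turn [ 0.7 -1.8  0.2] before [ 0.7 -1.8  0.2] F [ 2.95  5.06 -5.21]
```

```bash
python3 -m pendant '[[0,0,0,0,0,0.5,0.7],[0,0,0,0,0,0,0.5],[0,0,0,0,0,0,0.3],[0,0,0,0,0,0,0.2],[0,0,0,0,0,0,0.2],[0,0,0,0,0,-20,0.2],[0,0,0,0,0,-35,0.2],[0,0,0,0,0,-35,0.2],[0,0,0,0,0,0,0.2],[0,0,0,0,0,0,0.2]]'
python3 - <<'E'
from h import *
s=get_state(); p=read_camera("wrist"); save(p,"w3.png")
for q in ["knob_grip"]:
  for o in outline_of(q,p)[:1]:
    P=wpts(s,p,o["region"]); h=P[(P[:,2]>.114)&(P[:,2]<.14)]
    print(q,o["score"],P.max(0),len(h),np.median(h,0),np.percentile(h[:,2],[50,90]),cv2.minAreaRect(h[:,:2].astype(np.float32)))
for cam in("side","top"):
    p=read_camera(cam)
    o=outline_of("post_grip",p)[0]; P=pts(p,o["region"]); h=P[(P[:,2]>.086)]; print(cam,len(h),h.mean(0),cv2.minAreaRect(h[:,:2].astype(np.float32)))
    o=outline_of("knob_grip",p)[0]; P=pts(p,o["region"]); h=P[(P[:,2]>.114)]; print(len(h),np.percentile(h[:,2],[50,90]))
    h=h[:,:2].astype(np.float32); print(cv2.minAreaRect(h) if len(h) else "")
go([.487,.0465,.112],-9)
E
```

```text
clock: 8.15
position: [0.4886, 0.0451, 0.2022]
tool_rot: [0.759, 0.651, 0.001, 0.0]
contact_force: [1.1, 0.3, -0.5]
gripper_width: 0.804
grasp_force: 0.0
knob_grip 0.79 [0.50834952 0.0706129  0.12607738] 1320 [0.48729209 0.04876372 0.12312007] [0.12312007 0.12420048] ((0.4868817925453186, 0.04763341695070267), (0.045246001332998276, 0.013450445607304573), 77.9957046508789)
side 228 [ 0.46054979 -0.12565935  0.0916776 ] ((0.461381733417511, -0.1232626661658287), (0.020122583955526352, 0.018201224505901337), 73.30691528320312)
168 [0.1217202  0.12291309]
((0.4885798990726471, 0.044788286089897156), (0.044898953288793564, 0.012876907363533974), 77.8731918334961)
top 2 [0.49084392 0.06884038 0.09100766] ((0.49084392189979553, 0.0688403770327568), (0.0015040254220366478, 0.0), -169.53964233398438)
165 [0.12232836 0.12435582]
((0.49039629101753235, 0.05226348340511322), (0.03344324976205826, 0.013367780484259129), 77.55836486816406)
t 8.55 pos [0.4879 0.0447 0.2011] rot [-0.0012  0.0007  0.0029] shift after turn [ 1.6 -1.2 89.1] before [ 1.7 -1.1 89.1] F [-0.08 -0.64  0.3 ]
```

View pics/w3.png

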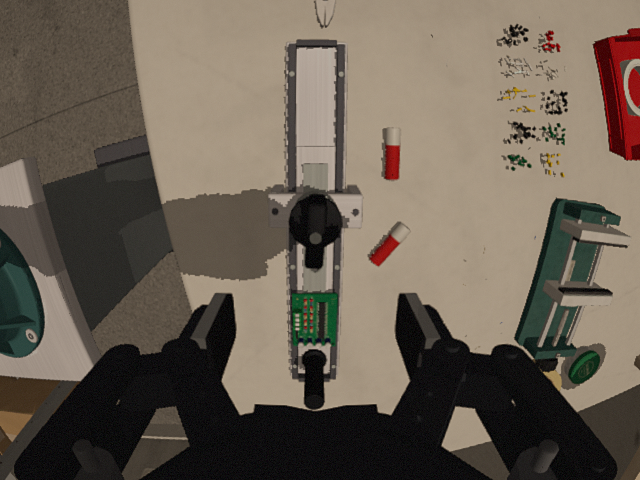

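Wrist view: the wing at (315,240) is in line with the slide and about 2 mm lower than at rest, so the pin is on the strip. The board is at (314,317), the post top at (314,395), and the cells are clear. Next I'll estimate the hole-to-post distance from the first picture and go above the post.

Run:
```python
from h import *
go([.4612,-.1225,.15],-9)
p=read_camera("top"); M=R.from_rotvec(np.ravel(p["rvec"])).as_matrix(); t=np.ravel(p["tvec"])
im=cv2.imread("pics/top0.png"); 
def plane(u,v,z):
    d=M.T@np.array([(u-p["cx"])/p["fx"],(v-p["cy"])/p["fy"],1]); o=-M.T@t; return o+d*(z-o[2])/d[2]
for (u,v) in [(411,286),(412,287),(410,286)]: print(plane(u,v,.026).round(4))
# brightness profile along slide at strip
g=im[:,:,1]; print(g[282:291,400:424])
```

```text
t 8.55 pos [0.4879 0.0447 0.2011] rot [-0.0012  0.0007  0.0029] shift after turn [-169.4   -0.2   51.1] before [-169.3   -0.6   51.2] F [-0.08 -0.64  0.3 ]
[ 0.4782 -0.0153  0.026 ]
[ 0.4764 -0.0171  0.026 ]
[ 0.4782 -0.0135  0.026 ]
[[125 123 125 127 124 125 124 122 118 112 110 112 118 122 126 125 124 127
  128 133 134 136 139 139]
 [127 122 124 124 127 124 124 117 105  95  89  87 103 116 122 124 124 124
  124 122 122 126 126 124]
 [127 126 124 124 124 126 122 118 112 103  93  82  88 106 120 125 122 125
  124 124 122 124 126 118]
 [127 127 127 128 126 126 126 130 138 146 133 105  82  99 117 126 125 127
  125 124 124 124 122 111]
 [126 126 124 127 126 125 128 133 151 165 159 131  98 100 117 125 123 124
  125 126 125 124 123 105]
 [127 124 122 125 127 126 124 129 146 157 157 137 110 108 120 126 127 126
  126 124 127 126 122 105]
 [120 122 125 124 123 125 123 126 129 136 138 128 115 116 124 124 125 127
  125 126 127 127 124 106]
 [111 114 113 118 120 120 124 120 120 128 126 123 121 122 122 126 124 123
  123 123 124 126 123 106]
 [116 113 120 124 124 120 117 112 116 116 121 123 122 122 123 124 125 123
  123 123 123 122 122 104]]
```

```bash
python3 -m pendant '[[0,0,0,-20,0,0,0.1],[0,0,0,-25,0,0,0],[0,0,0,-30,0,0,0],[0,0,0,-30,0,5,0],[0,0,0,-30,0,15,0],[0,0,0,-24,0,15,0],[0,0,0,-10,0,15,0],[0,0,0,0,0,0,0],[0,0,0,0,0,0,0]]'
python3 - <<'E'
from h import *
p=read_camera("side"); save(p,"s4.png")
s=get_state(); p=read_camera("wrist"); save(p,"w4.png")
for o in outline_of("post_grip",p)[:1]:
    P=wpts(s,p,o["region"]); h=P[(P[:,2]>.087)&(P[:,2]<.1)]
    print(o["score"],o["bbox"],P.max(0),len(h),cv2.minAreaRect(h[:,:2].astype(np.float32)) if len(h) else "")
go([.4612,-.1225,.075],-9)
E
```

```text
clock: 9.5
position: [0.4623, -0.1219, 0.1516]
tool_rot: [0.76, 0.65, -0.0, -0.0]
contact_force: [0.0, 0.3, 0.2]
gripper_width: 1.001
grasp_force: 0.0
0.58 [313.9, 142.2, 63.5, 253.4] [0.50120094 0.040563   0.09630357] 841 ((0.45938897132873535, -0.12178587913513184), (0.020079392939805984, 0.01820831187069416), 80.6140365600586)
t 9.65 pos [ 0.4632 -0.1212  0.1523] rot [ 0.0011 -0.0005  0.005 ] shift after turn [-1.6 -1.8 77.3] before [-1.7 -1.9 77.2] F [-0.15 -0.53  0.22]
```

View pics/w4.png

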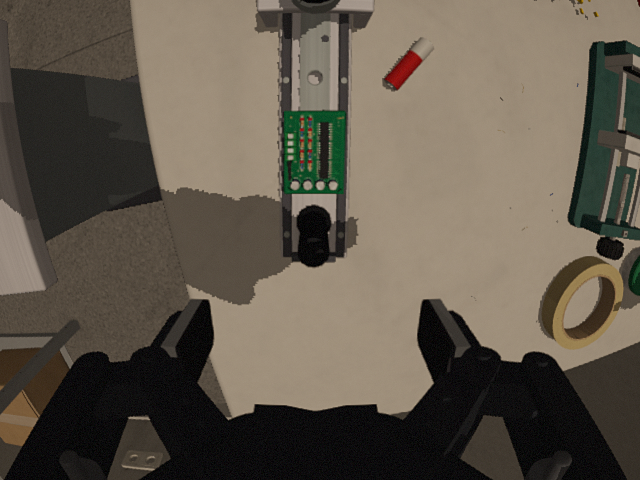

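The post top is at (314,218) in the wrist view and the hole at (316,77), with nothing in the fingers' way. I'll descend and grip the post.

```bash
python3 -m pendant '[[0,0,0,-1,-1,20,0],[0,0,0,0,-1,25,0.2],[0,0,0,0,0,20,0.3],[0,0,0,0,0,10,0.4],[0,0,0,0,0,0,0.5],[0,0,0,0,0,0,0.7],[0,0,0,0,0,0,0.9],[0,0,0,0,0,0,1],[0,0,0,0,0,0,1],[0,0,0,0,0,0,1]]'
python3 - <<'E'
from h import *
s=get_state(); print(s["gripper_width"],s["grasp_force"])
print(R.from_quat(s["tool_rot"]).inv().apply(s["contact_force"]).round(2)); go([.4612,-.1225,.075],-9)
p=read_camera("wrist"); cv2.imwrite("pics/w5.png",p["pixels"][:300,150:480,::-1])
E
```

```text
clock: 10.65
position: [0.4613, -0.1229, 0.0778]
tool_rot: [0.759, 0.651, 0.001, 0.001]
contact_force: [0.6, 0.8, 6.5]
gripper_width: 0.181
grasp_force: 58.7
0.1811696011627361 58.66619110107422
[ 0.85  0.53 -6.52]
t 10.65 pos [ 0.4613 -0.1229  0.0778] rot [ 0.0025 -0.0003  0.0033] shift after turn [ 0.4 -0.2  2.8] before [ 0.4 -0.2  2.8] F [0.63 0.76 6.52]
```

```bash
python3 -m pendant '[[0,0,0,0,0,-1.5,1],[0,0,0,1,0,0,1],[0,0,0,2,0,0,1],[0,0,0,3,0,0,1],[0,0,0,3,0,0,1],[0,0,0,3,0,0,1],[0,0,0,3,0,0,1],[0,0,0,3,0,0,1],[0,0,0,3,0,0,1],[0,0,0,3,0,0,1],[0,0,0,3,0,0,1],[0,0,0,3,0,0,1],[0,0,0,3,0,0,1],[0,0,0,3,0,0,1],[0,0,0,3,0,0,1],[0,0,0,3,0,0,1],[0,0,0,2,0,0,1],[0,0,0,1,0,0,1],[0,0,0,0,0,0,1]]'
cat >> h.py <<'E'
def hole(n=6):
    f=[];x=[]
    for i in range(n):
        s=get_state(); f.append(R.from_quat(s["tool_rot"]).inv().apply(s["contact_force"])); x.append((s["position"]-[.4613,-.1229,.0778])@[.158,.987,0]*1e3)
        if i==0 or 1: p=read_camera("side")
    o=outline_of("knob_grip",p)[0]; P=pts(p,o["region"]); h=P[P[:,2]>.105]
    print("F tool",np.mean(f,0).round(2),"travel",np.mean(x).round(2),"wing top z",np.percentile(h[:,2],[50,80,90]).round(4),"t",s["clock"])
E
python3 -c "
from h import *
hole(3)"
```

```text
clock: 12.6
position: [0.4684, -0.0789, 0.0781]
tool_rot: [0.759, 0.651, 0.0, 0.001]
contact_force: [4.5, -2.8, -12.0]
gripper_width: 0.178
grasp_force: 59.6
F tool [-1.49  4.98 12.11] travel 44.63 wing top z [0.108  0.1348 0.136 ] t 12.7
```

```bash
python3 -m pendant '[[0,0,0,0,0.5,1,1],[0,0,0,1,0,0,1],[0,0,0,1,0,0,1],[0,0,0,1,0,0,1],[0,0,0,1,0,0,1],[0,0,0,1,0,0,1],[0,0,0,1,0,0,1],[0,0,0,1,0,0,1],[0,0,0,1,0,0,1],[0,0,0,0.5,0,0,1]]'
python3 -c "
from h import *
hole(2)"
```

```text
clock: 13.8
position: [0.4699, -0.07, 0.0778]
tool_rot: [0.759, 0.651, 0.001, 0.001]
contact_force: [2.7, -2.4, 5.2]
gripper_width: 0.178
grasp_force: 61.6
F tool [-1.52  3.22 -5.73] travel 53.63 wing top z [0.1085 0.1107 0.111 ] t 13.85
```

```bash
cat >> h.py <<'E'
def chk():
    s=get_state(); f=R.from_quat(s["tool_rot"]).inv().apply(s["contact_force"]); x=(s["position"]-[.4613,-.1229,.0778])@[.158,.987,0]*1e3
    out=[]
    for c in("side","top"):
        p=read_camera(c); P=pts(p,np.ones((480,640),bool)); d=np.hypot(P[:,0]-.488,P[:,1]-.0455); h=P[(d<.022)&(P[:,2]<.13)&(P[:,2]>.1)]
        out.append((len(h),np.percentile(h[:,2],[80,95]).round(4) if len(h) else 0))
    print("F",f.round(2),"travel",round(x,2),out)
E
python3 -m pendant '[[0,0,0,0.4,0.3,0.2,1],[0,0,0,0.4,0,0,1],[0,0,0,0.4,0,0,1],[0,0,0,0.4,0,0,1]]'; python3 -c "
from h import *
chk()"
```

```text
clock: 14.35
position: [0.4703, -0.0675, 0.0777]
tool_rot: [0.759, 0.651, 0.001, -0.0]
contact_force: [2.4, 0.2, 9.0]
gripper_width: 0.18
grasp_force: 61.9
F [ 0.54  2.31 -8.96] travel 56.14 [(35, array([0.1123, 0.1149])), (241, array([0.1232, 0.1243]))]
```

```bash
python3 -m pendant '[[0,0,0,0.3,0.1,-0.4,1],[0,0,0,0.3,0,0,1],[0,0,0,0.3,0,0,1],[0,0,0,0.3,0,0,1]]'; python3 -c "
from h import *
chk()"
python3 -m pendant '[[0,0,0,0.3,0,0,1],[0,0,0,0.3,0,0,1],[0,0,0,0.3,0,0,1]]'; python3 -c "
from h import *
chk()"
```

```text
clock: 14.85
position: [0.4705, -0.0666, 0.0778]
tool_rot: [0.759, 0.651, 0.001, -0.0]
contact_force: [3.0, -0.5, 6.0]
gripper_width: 0.178
grasp_force: 61.6
F [-0.06  3.02 -6.03] travel 57.01 [(51, array([0.1133, 0.1154])), (239, array([0.1225, 0.1238]))]
clock: 15.25
position: [0.4705, -0.0664, 0.0778]
tool_rot: [0.759, 0.651, 0.0, 0.0]
contact_force: [2.3, -1.8, 6.1]
gripper_width: 0.18
grasp_force: 61.6
F [-1.45  2.55 -6.13] travel 57.18 [(42, array([0.1126, 0.1153])), (237, array([0.1202, 0.1215]))]
```

```bash
python3 -m pendant '[[0,0,0,0.3,0,0,1],[0,0,0,0,0,0,1]]'; python3 -c "
from h import *
chk()"
```

```text
clock: 15.55
position: [0.4708, -0.0643, 0.0778]
tool_rot: [0.759, 0.651, 0.001, -0.001]
contact_force: [3.4, 2.0, 6.8]
gripper_width: 0.177
grasp_force: 61.7
F [ 2.48  3.04 -6.75] travel 59.31 [(52, array([0.1131, 0.1149])), (221, array([0.1162, 0.1173]))]
```

```bash
python3 -m pendant '[[0,0,0,0.2,0,0,1],[0,0,0,0,0,0,1],[0,0,0,0,0,0,1]]'; python3 -c "
from h import *
chk();chk()"
```

```text
clock: 15.95
position: [0.4708, -0.0643, 0.0778]
tool_rot: [0.759, 0.651, 0.001, -0.001]
contact_force: [3.7, 1.6, 5.9]
gripper_width: 0.185
grasp_force: 61.7
F [ 2.15  3.38 -5.86] travel 59.32 [(44, array([0.1135, 0.1152])), (221, array([0.1163, 0.1173]))]
F [ 2.29  3.26 -7.27] travel 59.31 [(54, array([0.113 , 0.1151])), (225, array([0.1162, 0.1176]))]
```

```bash
python3 -m pendant '[[0,0,0,0,0,0,0.8],[0,0,0,0,0,0,0.6],[0,0,0,0,0,0,0.4],[0,0,0,0,0,0,0.2],[0,0,0,0,0,0,0],[0,0,0,0,0,-20,0],[0,0,0,0,0,-30,0],[0,0,0,0,0,-40,0],[0,0,0,-30,0,-30,0],[0,0,0,0,0,0,0],[0,0,0,0,0,0,0]]'
python3 - <<'E'
from h import *
chk()
s=get_state(); p=read_camera("wrist"); save(p,"w6.png")
o=outline_of("knob_grip",p)[0]; P=wpts(s,p,o["region"]); h=P[(P[:,2]>.105)&(P[:,2]<.14)]
print(o["score"],len(h),np.percentile(h[:,2],[50,90,98]),cv2.minAreaRect(h[:,:2].astype(np.float32)))
p=read_camera("side"); save(p,"s6.png"); print(p["fx"])
for q in("knob_grip","post_grip"):
    o=outline_of(q,p)[0]; P=pts(p,o["region"]); zt=np.percentile(P[:,2],97); h=P[P[:,2]>zt-.006]; print(q,zt,cv2.minAreaRect(h[:,:2].astype(np.float32)),h.mean(0))
E
```

```text
clock: 17.25
position: [0.465, -0.0959, 0.1978]
tool_rot: [0.76, 0.65, 0.0, 0.0]
contact_force: [-0.6, 0.2, -0.3]
gripper_width: 0.998
grasp_force: 0.0
F [ 0.1  -0.67  0.29] travel 27.25 [(178, array([0.1152, 0.116 ])), (221, array([0.1164, 0.1173]))]
0.55 1137 [0.11587232 0.11709789 0.11778361] ((0.4858565032482147, 0.042457759380340576), (0.03681352734565735, 0.013155431486666203), 76.61579132080078)
543.1907096273148
knob_grip 0.11554049602865696 ((0.4892333149909973, 0.044588714838027954), (0.04610903933644295, 0.011955508962273598), 76.41912078857422) [0.48769237 0.0394687  0.11419788]
post_grip 0.0929765391097967 ((0.47075963020324707, -0.06494542211294174), (0.018583549186587334, 0.0203730296343565), 21.54022216796875) [ 0.47022224 -0.06718211  0.09173969]
```

View pics/s6.png

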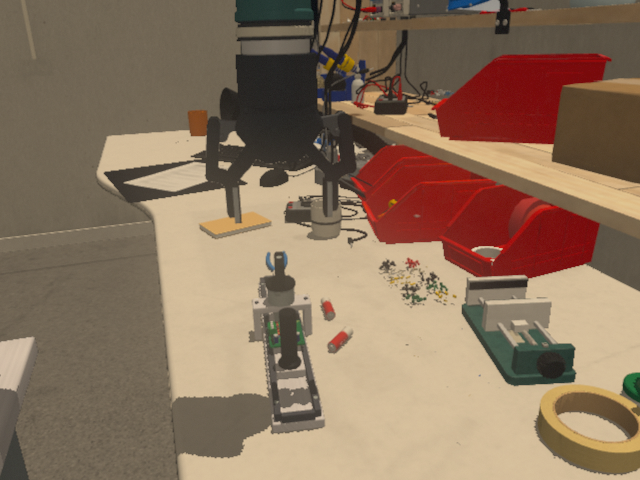

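The side view shows the knob at (279,265) sitting lower and the post at (289,337) slid up. The measured drop is about 7 mm against 8 expected. I'll press the knob lightly from above with shut fingers to make sure it is seated and to check its height.

```bash
python3 -m pendant '[[0,0,0,20,0,0,1],[0,0,0,30,0,0,1],[0,0,0,30,0,0,1],[0,0,0,30,0,10,1],[0,0,0,23,0,10,1],[0,0,0,10,0,10,1],[0,0,0,0,0,10,1],[0,0,0,0,0,5,1],[0,0,0,0,0,0,1],[0,0,0,0,0,0,1]]'; python3 -c "
from h import *
go([.488,.0455,.135],-9);chk()"
```

```text
clock: 18.6
position: [0.4873, 0.0441, 0.1525]
tool_rot: [0.76, 0.65, -0.0, 0.0]
contact_force: [0.1, -0.3, -0.2]
gripper_width: -0.003
grasp_force: 0.0
t 18.6 pos [0.4873 0.0441 0.1525] rot [0.0002 0.0006 0.0003] shift after turn [ 1.5  0.5 17.5] before [ 1.5  0.5 17.5] F [ 0.13 -0.34 -0.24]
F [-0.32  0.18  0.24] travel 168.95 [(187, array([0.1153, 0.1158])), (109, array([0.1162, 0.1175]))]
```

```bash
python3 -m pendant '[[0,0,0,0,0,5,1],[0,0,0,0,0,5,1],[0,0,0,0,0,4,1],[0,0,0,0,0,1.5,1],[0,0,0,0,0,0,1]]'; python3 -m pendant '[[0,0,0,0,0,0.7,1],[0,0,0,0,0,0,1]]'; python3 -m pendant '[[0,0,0,0,0,0.7,1],[0,0,0,0,0,0,1]]'
```

```text
clock: 19.2
position: [0.4871, 0.0457, 0.1365]
tool_rot: [0.759, 0.651, -0.0, -0.0]
contact_force: [0.0, 0.1, 0.1]
gripper_width: 0.001
grasp_force: 0.0
clock: 19.4
position: [0.4874, 0.0458, 0.1362]
tool_rot: [0.759, 0.651, 0.0, 0.0]
contact_force: [0.3, 0.9, -0.2]
gripper_width: 0.001
grasp_force: 0.0
clock: 19.6
position: [0.4874, 0.0458, 0.1355]
tool_rot: [0.759, 0.651, 0.0, 0.0]
contact_force: [-0.1, 0.0, -0.4]
gripper_width: -0.001
grasp_force: 0.0
```

```bash
python3 -m pendant '[[0,0,0,0,0,0.7,1],[0,0,0,0,0,0,1]]'; python3 -m pendant '[[0,0,0,0,0,0.5,1],[0,0,0,0,0,0,1]]'
```

```text
clock: 19.8
position: [0.4873, 0.0458, 0.1348]
tool_rot: [0.759, 0.651, 0.0, -0.0]
contact_force: [-0.9, 0.3, 0.0]
gripper_width: 0.003
grasp_force: 0.0
clock: 20.0
position: [0.4873, 0.0457, 0.1343]
tool_rot: [0.759, 0.651, -0.0, -0.0]
contact_force: [-0.2, -0.6, -0.2]
gripper_width: 0.003
grasp_force: 0.0
```

There is no contact with the tips at about 117 mm, so the wing top is at or below its fully-down height of 118 mm. The pin is seated, so I'll retract and hand in.

```bash
python3 -m pendant '[[0,0,0,0,0,-20,1],[0,0,0,0,0,-40,1],[0,0,0,0,0,-30,1],[0,0,0,0,0,0,1],[0,0,0,0,0,0,1],[0,0,0,0,0,0,1]]'; python3 -c "
from h import *
chk(); print(sign_off())"
```

```text
clock: 20.6
position: [0.4863, 0.0459, 0.2233]
tool_rot: [0.759, 0.651, -0.001, -0.001]
contact_force: [-0.8, 0.3, -0.6]
gripper_width: 0.001
grasp_force: 0.0
F [ 0.17 -0.84  0.62] travel 170.59 [(190, array([0.1153, 0.116 ])), (194, array([0.1164, 0.1176]))]
the job is handed in; nothing more can be done
None
```

The job is handed in at about 21 s: the knob is in the deep notch, the pin measures fully down in the strip's hole with the shuttle in its station, and the arm is clear; the hand-in returned no verdict.

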